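# Snap the condenser's retaining ring into its groove

## Task

The spring retaining ring is parked low on the metal neck of the evaporator's condenser foot. Pinch its two upright ears together to spread it, raise it past the collar and let it contract into the upper groove, just under the glass flange, so that it is fully shut, level and left free there. Leave the beaker, the bottle and the spatula where they are.

Things in the scene. Friction and masses are not known exactly. Their poses are not given: they have to be found in the camera images.
- foot: The fixed condenser foot: cream base 190 x 190 x 30 mm with a vertical turned neck on its centre. Origin: centre of its underside, on the bench; z up along the neck. From below: grey pedestal, radius 74 mm, top 55 mm above the bench; parking land, radius 29, up to 83; collar, radius 35 (top bevel 4 mm), to 93; white groove, radius 28, to 117; glass flange, radius 41, to 123; cap, to 141.
- groove (a point): On the neck's axis at the floor of the upper groove (93 mm above the bench, the collar's top). Axes as the foot's.
- ring: Loose smooth steel retaining ring, level round the neck, 10 mm high, about 100 g. Origin: its centre, at its underside, on the neck's axis when parked (55 mm above the bench, 2 mm play). z up; +x to its dark back pivot 52 mm out, -x to its two ears. Two jaws turn about the pivot and cross before the ears like a hose clip, so pinching the ears together spreads the ring.
- ears (a point): Midpoint between the ears, 69 mm from the ring's centre, 30 mm above its underside: a good height to pinch. Axes as the ring's; pinch along y. Each ear is an upright plate 5 mm thick, 18 mm long (along x), its top with a round eye 51 mm above the ring's underside. Shut: 62 mm over the ears' outsides, plates 0.18 rad off x; spread: 14 mm, parallel to x, 3 mm farther from the pivot.
- jaw_a (a joint): Opening of one jaw in rad: 0 shut, 0.18 fully spread (a stop). It springs shut: the pinch takes about 4 N at first, 11 N fully spread, so grip with 20 N or more. Fully spread, the ring clears a radius of about 38 mm: it passes the collar with 3 mm to spare if kept centred on the neck, but not the glass flange.
- jaw_b (a joint): Opening of the other jaw, always equal to jaw_a.
- beaker: Bystander: glass beaker, 72 mm wide, 90 mm high, upright on the bench. Origin: centre of its underside.
- reagent: Bystander: amber bottle, 68 mm wide, 130 mm high plus cap, upright on the bench. Origin: centre of its underside.
- spatula: Bystander: spatula lying flat on the bench, 170 mm long. Origin near the middle of its length, x along it.
Things that resemble listed ones, but are neither listed nor needed, are in the scene too. Several things have the shape of the ring; the one meant has the colours described above.

How it is judged:
By the outcome, as a careful person would: the job done as asked, in the order asked, and still so for the second after the job is handed in, with the robot touching nothing.
It also fails if it takes over 29 s, if anything falls off the work surface, if the arm or the gripper's body presses on something with over 40 N, if the wrist force passes 120 N, or if a joint passes its speed limit or range.

## Robot

A 7-joint arm with a two-finger parallel gripper is mounted at the origin on the work surface. World frame = base frame: x ahead of the robot, y to its left, z up, the work surface at z = 0. Lengths are in m, angles in rad, forces in N, time in s.
With the tool pointing down it reaches from about 0.4 to 0.85 m from the base axis. Payload 4.5 kg.
Tool frame: the origin (TCP) lies at the very end of the fingers, on their centre line; the grasp point (between the pads) lies 19 mm behind it; z points along the fingers, y is the line along which they close (so a half turn about z gives the same grasp; the last joint's range is limited). The gripper opens to 85 mm and grips with 20 to 120 N. Pads are 22 mm wide; open, the fingers measure 114 mm over their backs; the gripper's body (76 mm by 85 mm) begins 54 mm behind the grasp point. The pads swing forward as they close: fully open they stand 13 mm farther back than shut.
Start: joints at [1.317, 0.689, -0.195, 1.565, 0.157, 0.902, -0.215], TCP at [0.177, -0.599, 0.231] pointing down, gripper open.
Joint ranges: [-3.01, 3.01], [-0.46, 2.08], [-1.47, 1.51], [0.13, 2.56], [-1, 4.14], [0.04, 2.09], [-2.66, 2.66]. Speed limits (rad/s): [2.57, 2.57, 3.14, 3.14, 3.14, 3.14, 3.14].

## Interface

Orientations are given as a 3x3 rotation matrix whose columns are the frame's x, y, z axes.
In Python, from rig import * gives the robot as it stands.
- The arm moves only by the tool send_rows, never from a script. Its argument "motion" is a list that holds one entry, the list of rows, each a list of 6 numbers: the shift along the world's x, y, z in units of 25 mm (1.0 is 25 mm), then the turn, a rotation vector about the world's x, y, z in rad. In form: [[[x, y, z, ax, ay, az], ...]]. A call has 1 to 20 rows; each row shifts and turns the commanded pose from where the row before left it; what a row does not reach is not made up. A row lasts 1/12 s, in which the tool goes at most 41.7 mm and 7.16 degrees, less where a joint would pass 70% of its speed; a pose out of reach is approached as far as the arm can. A call is refused whole if a number of a shift passes 1 or a number of a turn 0.125, either way. A call with a gripper value outside its range is refused whole. "gripper" is the opening in per cent of the stroke, from 0 (shut) to 100 (fully open), set as the call begins (left out, the last holds). The fingers move at their own pace and stop on an object; "newtons" is the grip in N (left out, the last holds). Time passes only in rows, so rows that do not move let the fingers close. It gives the time, the measured TCP pose, the force, the opening and the grip force at its end, in the units of the state.
- state(): the state, without advancing time (a new reading comes with each control period).
- camera(name): name is "scene" or "top" or "wrist"; returns (picture, depth): 384x512x3 uint8, blue, green, red; 384x512 float32, m along the optical axis (not along the pixel's ray), 0 where there is no reading.
- camera_params(name): a dict with "K" (3x3 intrinsics, pixels), "rvec" (rotation vector, rad) and "tvec" (3), from world to camera coordinates, as OpenCV has them. Camera axes: x right, y down, z forward; pixel columns grow to the right and rows downward; lengths in m; the calibration is good to about 2 mm. A picture is of the moment at which its call begins: read the wrist's pose just before it. camera_params takes no time and is no camera call; for the wrist camera it gives the pose at the moment of the call.
- hand_in(): hands the job in; it is judged then, once.
The state is a dict: "clock": time; "joints": joint angles; "joint_velocities": joint speeds; "joint_efforts": joint torques, N m; "ee_pos": TCP position; "ee_rot": TCP orientation; "wrist_force": force on the tool from outside, world axes, zero at the start; "ft_torque": the same for the moment, N m; "grip_width": finger opening in m; "grasp_force": force on a finger pad.
Only numpy, scipy, OpenCV 4.12 (cv2) and the standard library are available. Lean on these libraries where they do the work, as an engineer would, in place of code of your own. Each camera call takes 0.05 s, during which the arm holds its last target. There are 200 camera calls.

## Working session

There is one attempt and no reset: what is moved stays moved. The work goes in short steps, Python scripts to look and compute and a tool call to move; the robot and the scene stay as the last step left them, time stands still between calls to the robot, and variables do not carry over. Pictures are saved under pics/ and viewed, at most 10 in all, crops included, and the job is handed in when it is done.

Besides the shell and the picture viewer there is one more tool, called after "Request:" in YAML: its name, and indented under it one key for each argument. send_rows: Moves the arm, as the interface text tells. Its arguments: {"type":"object","properties":{"motion":{"type":"array","items":{"type":"array","items":{"type":"array","items":{"type":"number"}}}},"gripper":{"type":"number"},"newtons":{"type":"number"}},"required":["motion"]}

```bash
mkdir -p pics; ls
python3 - <<'E'
from rig import *
import cv2,numpy as np
for n in ("scene","top"):
    p,d=camera(n); cv2.imwrite(f"pics/{n}0.png",p); np.save(f"pics/{n}0.npy",d)
    c=camera_params(n); print(n,c)
    np.savez(f"pics/{n}c.npz",**c)
s=state(); print(s["clock"],s["ee_pos"],s["ee_rot"],s["grip_width"])
E
```

```text
pics
scene {'K': array([[350.82358396,   0.        , 258.90084418],
       [  0.        , 350.82358396, 191.57704311],
       [  0.        ,   0.        ,   1.        ]]), 'rvec': array([ 1.81618472,  1.60963357, -0.70463016]), 'tvec': array([-0.15398847, -0.33428532,  1.33285434])}
top {'K': array([[396.11230726,   0.        , 251.98116644],
       [  0.        , 396.11230726, 186.3999419 ],
       [  0.        ,   0.        ,   1.        ]]), 'rvec': array([ 2.1044407 , -2.15211394,  0.23069041]), 'tvec': array([0.07500951, 0.59257559, 0.97417274])}
0.1 [ 0.17717167 -0.59873297  0.23054227] [[ 9.58860518e-01  2.83876987e-01 -6.03471947e-04]
 [ 2.83877600e-01 -9.58859199e-01  1.59533491e-03]
 [-1.25765759e-04 -1.70101583e-03 -9.99998545e-01]] 0.08567026735866932
```

View pics/scene0.png

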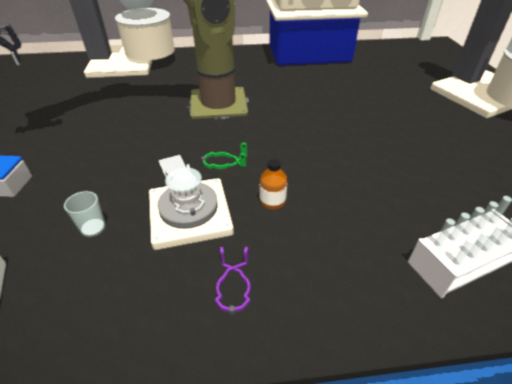

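View pics/top0.png

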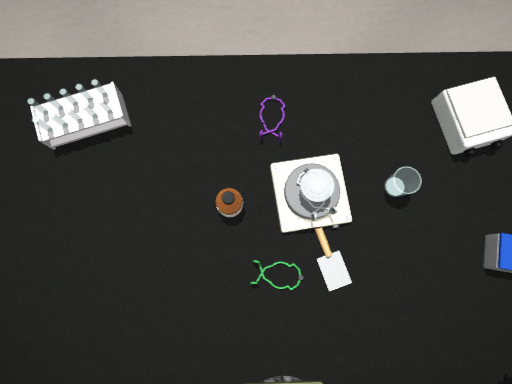

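Candidates for the ring are the steel one on the neck at top (318,200) / scene (188,200), the green one at top (280,275) / scene (228,158), and the purple one at top (272,118) / scene (233,285). By the description it's the steel one. The beaker is at top (403,182), the bottle at (229,202) and the spatula at (330,260), so I'll check with a close crop.

Run:
```python
import cv2,numpy as np
a=cv2.imread("pics/top0.png")[145:245,262:362]; b=cv2.imread("pics/scene0.png")[150:250,140:240]
im=np.hstack([cv2.resize(x,(400,400),interpolation=cv2.INTER_CUBIC) for x in (a,b)])
cv2.imwrite("pics/crop1.png",im)
```

```text
(no output)
```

View pics/crop1.png

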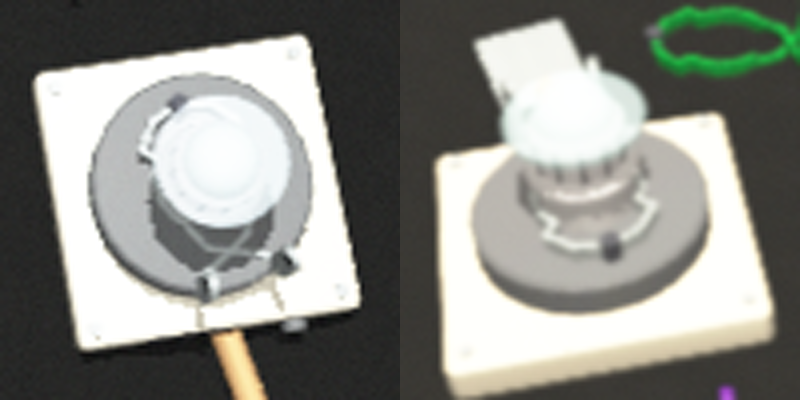

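The crop shows the steel ring on the neck. In the top view its ears are at about (314,215) and (334,210), the dark pivot is at (306.5,170.5), and the base corners are clear. The ears point toward the robot.

```bash
cat > h.py <<'E'
import cv2,numpy as np
def ray(c,uv):
    K,r,t=c["K"],cv2.Rodrigues(c["rvec"])[0],c["tvec"].ravel()
    d=r.T@np.linalg.solve(K,[*uv,1]); return -r.T@t,d
def at(c,uv,z):
    o,d=ray(c,uv); return o+d*(z-o[2])/d[2]
def proj(c,p): return cv2.projectPoints(np.float64(p).reshape(-1,3),c["rvec"],c["tvec"],c["K"],None)[0][:,0]
E
python3 - <<'E'
from h import *
c=np.load("pics/topc.npz"); d=np.load("pics/top0.npy"); s=np.load("pics/scenec.npz")
T=lambda x,y:(262+x/4-.375,145+y/4-.375); S=lambda x,y:(140+(x-400)/4-.375,150+y/4-.375)
np.set_printoptions(precision=4,suppress=True)
cs=[at(c,T(*p),.03) for p in((305,38),(38,75),(80,348),(358,305))]
cc=np.mean(cs,0); print(np.array(cs),cc,[np.linalg.norm(cs[i]-cs[i-1]) for i in range(4)])
print("ped",at(c,T(201,185),.055), "cap",at(c,T(220,158),.141),"flange",at(c,T(222,160),.123))
e1=at(c,T(208,277),.103);e2=at(c,T(285,258),.103);pv=at(c,T(178,102),.065)
print("ears",e1,e2,(e1+e2)/2,np.linalg.norm(e1-e2),"piv",pv, at(s,S(612,238),.065))
m=(e1+e2)/2
print("yaw ears->pivot",np.degrees(np.arctan2(*(pv-m)[1::-1])),"len",np.linalg.norm((pv-m)[:2]))
for n,p in(("ped",S(590,205)),):print(n,at(s,p,.055))
pss=[at(s,S(*p),.03) for p in((437,155),(710,115),(773,345),(452,372))]
print(np.array(pss),np.mean(pss,0))
# depth points above .05 near
K=c["K"];R=cv2.Rodrigues(c["rvec"])[0]
v,u=np.mgrid[145:245,262:362];z=d[145:245,262:362]
P=np.stack([(u-K[0,2])/K[0,0]*z,(v-K[1,2])/K[1,1]*z,z],-1)
W=(P-c["tvec"].ravel())@R
for lo,hi in((.115,.128),(.05,.06),(.025,.035),(.13,.16)):
    m=(W[...,2]>lo)&(W[...,2]<hi)&(z>0);q=W[m][:,:2].astype(np.float32)
    if len(q)>5: print(lo,len(q),cv2.minEnclosingCircle(q),cv2.minAreaRect(q))
q=W[(W[...,2]>.075)&(W[...,2]<.115)&(z>0)];print(len(q),q[::max(1,len(q)//25)])
E
```

```text
[[ 0.6845 -0.1755  0.03  ]
 [ 0.662   0.0077  0.03  ]
 [ 0.4772 -0.0136  0.03  ]
 [ 0.5013 -0.1986  0.03  ]] [ 0.5812 -0.095   0.03  ] [np.float64(0.1845760196123621), np.float64(0.18461939535259997), np.float64(0.18598599075154346), np.float64(0.186489278881948)]
ped [ 0.5794 -0.0945  0.055 ] cap [ 0.58   -0.0915  0.141 ] flange [ 0.5823 -0.0961  0.123 ]
ears [ 0.5131 -0.0872  0.103 ] [ 0.5238 -0.1355  0.103 ] [ 0.5185 -0.1113  0.103 ] 0.04946854324279878 piv [ 0.633  -0.0806  0.065 ] [ 0.6219 -0.0786  0.065 ]
yaw ears->pivot 15.019529099302778 len 0.11858415933870449
ped [ 0.5815 -0.0939  0.055 ]
[[ 0.4946 -0.2001  0.03  ]
 [ 0.4749 -0.0187  0.03  ]
 [ 0.6852  0.0104  0.03  ]
 [ 0.6835 -0.1719  0.03  ]] [ 0.5845 -0.0951  0.03  ]
0.115 591 ((0.5816571116447449, -0.09419628232717514), 0.041238151490688324) ((0.5816882252693176, -0.09391386061906815), (0.08051028102636337, 0.08098453283309937), 32.52576446533203)
0.05 1376 ((0.5783989429473877, -0.09677660465240479), 0.07811642438173294) ((0.5818519592285156, -0.09391123056411743), (0.1446349173784256, 0.1472584456205368), 87.28121948
[... 648 characters left out ...]
 0.5233 -0.1369  0.109 ]
 [ 0.5232 -0.1419  0.1087]
 [ 0.5241 -0.1372  0.0851]
 [ 0.5215 -0.1379  0.104 ]
 [ 0.5215 -0.1431  0.1027]
 [ 0.521  -0.1388  0.0886]
 [ 0.5188 -0.1399  0.1054]
 [ 0.5201 -0.1388  0.0765]
 [ 0.5178 -0.1399  0.0938]
 [ 0.5163 -0.1423  0.1049]
 [ 0.5148 -0.0851  0.1067]
 [ 0.5173 -0.1407  0.0786]
 [ 0.516  -0.085   0.0779]
 [ 0.5123 -0.0849  0.1069]
 [ 0.5122 -0.0898  0.1071]
 [ 0.5105 -0.0857  0.1016]
 [ 0.5098 -0.0897  0.1068]
 [ 0.5083 -0.0859  0.0997]
 [ 0.5073 -0.0896  0.1069]
 [ 0.5058 -0.0857  0.1002]
 [ 0.5047 -0.0891  0.1084]
 [ 0.5037 -0.0862  0.0964]
 [ 0.5025 -0.0894  0.1061]
 [ 0.5015 -0.0865  0.0942]
 [ 0.5005 -0.09    0.1023]
 [ 0.4996 -0.0874  0.0885]]
```

Measurements agree with each other and with the given sizes:
- **Neck axis:** (0.581, -0.094).
- **Ring yaw:** about 15°.
- **Ears midpoint:** about (0.5146, -0.1123), 69 mm from the axis as stated.

Next is a move to above the ears.

Request:
send_rows:
  motion:
    - [[0.675,0.97,0,0,0,-0.001],[0.675,0.97,0,0,0,-0.001],[0.675,0.97,0,0,0,-0.001],[0.675,0.97,0,0,0,-0.001],[0.675,0.97,0,0,0,-0.001],[0.675,0.97,0,0,0,-0.001],[0.675,0.97,0,0,0,-0.001],[0.675,0.97,0,0,0,-0.001],[0.675,0.97,0,0,0,-0.001],[0.675,0.97,0,0,0,-0.001],[0.675,0.97,0,0,0,-0.001],[0.675,0.97,0,0,0,-0.001],[0.675,0.97,0,0,0,-0.001],[0.675,0.97,0,0,0,-0.001],[0.675,0.97,0,0,0,-0.001],[0.675,0.97,0,0,0,-0.001],[0.675,0.97,0,0,0,-0.001],[0.675,0.97,0,0,0,-0.001],[0.675,0.97,0,0,0,-0.001],[0.675,0.97,0,0,0,-0.001]]
  gripper: 100
  newtons: 35

```text
clock: 1.77
ee_pos: [0.5153, -0.1129, 0.231]
ee_rot: [[0.964, 0.265, -0.001], [0.265, -0.964, -0.0], [-0.001, -0.0, -1.0]]
wrist_force: [-0.0, -0.7, -0.1]
grip_width: 0.0857
grasp_force: 0.0
```

Run:
```python
from rig import *
import cv2,numpy as np
c=camera_params("wrist"); p,d=camera("wrist"); np.savez("pics/w1.npz",d=d,**c); cv2.imwrite("pics/w1.png",p)
s=state(); print(s["clock"],s["ee_pos"],s["ee_rot"],s["grip_width"],s["joints"])
```

```text
1.8167 [ 0.51991853 -0.10551075  0.23131788] [[ 0.96194407  0.27320678  0.00465435]
 [ 0.273181   -0.96194695  0.00549679]
 [ 0.005979   -0.00401612 -0.99997406]] 0.08573543204869744 [ 0.20161985  0.56248483 -0.1346865   1.85539237  0.09917686  0.72609137
 -1.28057586]
```

View pics/w1.png

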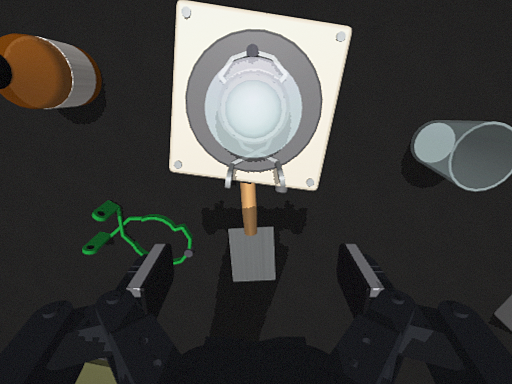

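The wrist view shows the ears at (229,176) and (282,178), the pivot at (252,51) and the cap at (253,108), all aligned with the tool. The arm was still settling, so I'll refine with a settled picture.

Run:
```python
from rig import *
from h import *
import time
camera("wrist"); camera("wrist")
s=state(); c=camera_params("wrist"); p,d=camera("wrist"); np.savez("pics/w2.npz",d=d,**c)
big=cv2.resize(p[30:200,170:340],(595,595),interpolation=cv2.INTER_CUBIC); cv2.imwrite("pics/w2.png",big)
np.set_printoptions(precision=4,suppress=True)
print(s["clock"],s["ee_pos"],s["ee_rot"],s["joint_velocities"])
K=c["K"];R=cv2.Rodrigues(c["rvec"])[0]
v,u=np.mgrid[0:384,0:512];P=np.stack([(u-K[0,2])/K[0,0]*d,(v-K[1,2])/K[1,1]*d,d],-1)
W=(P-c["tvec"].ravel())@R
A=np.array([.5812,-.0942]);Rr=lambda q,a=np.radians(15.2):(q[...,:2]-A)@np.array([[np.cos(a),-np.sin(a)],[np.sin(a),np.cos(a)]])
L=Rr(W)
for nm,m in(("flange",(W[...,2]>.12)&(W[...,2]<.127)&(np.hypot(*(L.transpose(2,0,1)))<.05)),("ped",(W[...,2]>.05)&(W[...,2]<.06)&(np.hypot(*(L.transpose(2,0,1)))<.09))):
    print(nm,m.sum(),cv2.minEnclosingCircle(W[m][:,:2].astype(np.float32)))
for sg in(1,-1):
    m=(W[...,2]>.09)&(W[...,2]<.115)&(L[...,0]<-.05)&(L[...,0]>-.09)&(sg*L[...,1]>0)&(abs(L[...,1])<.045)
    q=L[m];w=W[m]; print("ear",sg,m.sum(),q.mean(0),q.min(0),q.max(0),w[:,2].max(), u[m].mean(),v[m].mean())
```

```text
1.9167 [ 0.5162 -0.1113  0.231 ] [[ 0.9629  0.27    0.0004]
 [ 0.27   -0.9629  0.0015]
 [ 0.0008 -0.0013 -1.    ]] [ 0.0512 -0.0113  0.0547  0.0364  0.0169  0.0101  0.0099]
flange 5093 ((0.5799931883811951, -0.09269949793815613), 0.041100334376096725)
ped 7209 ((0.5799998044967651, -0.09262433648109436), 0.07404018938541412)
ear 1 107 [-0.0671  0.0261] [-0.0776  0.0228] [-0.0603  0.0299] 0.10641153123314462 229.50467289719626 179.18691588785046
ear -1 108 [-0.0659 -0.0258] [-0.0764 -0.0298] [-0.059  -0.0225] 0.1062496314591184 282.31481481481484 178.4537037037037
```

View pics/w2.png

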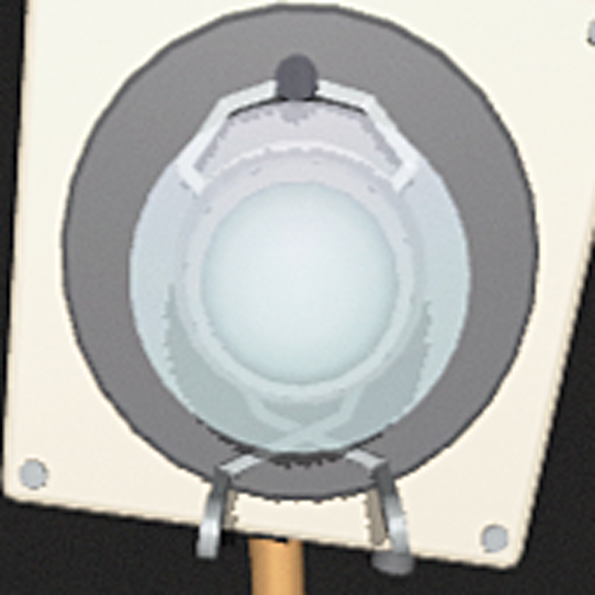

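The settled view agrees: neck at about (0.580, -0.093), ear midpoint (0.5155, -0.112), ring yaw about 16.4°. Ear tops are at z = 0.106, as expected. Next is the first part of the descent.

Request:
send_rows:
  motion:
    - [[0,0,-0.6,0,0,0.009],[0,0,-0.8,0,0,0.009],[0,0,-0.8,0,0,0],[0,0,-0.6,0,0,0],[0,0,-0.2,0,0,0],[0,0,0,0,0,0],[0,0,0,0,0,0]]

```text
clock: 2.55
ee_pos: [0.5147, -0.1153, 0.1567]
ee_rot: [[0.96, 0.281, -0.0], [0.281, -0.96, -0.001], [-0.0, 0.0, -1.0]]
wrist_force: [-0.3, 0.0, 0.6]
grip_width: 0.0857
grasp_force: 0.0
```

Request:
send_rows:
  motion:
    - [[0,0.12,-0.5,0,0,0],[0,0,-0.7,0,0,0],[0,0,-0.7,0,0,0],[0,0,-0.6,0,0,0],[0,0,-0.5,0,0,0],[0,0,-0.3,0,0,0],[0,0,-0.2,0,0,0],[0,0,0,0,0,0],[0,0,0,0,0,0]]

```text
clock: 3.3
ee_pos: [0.5154, -0.1115, 0.0694]
ee_rot: [[0.959, 0.282, 0.001], [0.282, -0.959, -0.0], [0.001, 0.001, -1.0]]
wrist_force: [0.4, -0.3, -0.4]
grip_width: 0.0852
grasp_force: 0.0
```

Run:
```python
from rig import *
from h import *
p,d=camera("wrist"); q,d2=camera("scene")
b=cv2.resize(q[140:240,130:250],(480,400),interpolation=cv2.INTER_CUBIC)
cv2.imwrite("pics/m1.png",np.hstack([cv2.resize(p,(320,400)) if 0 else cv2.resize(p[:, 100:400],(313,400)),b]))
s=state();print(s["ee_pos"],s["wrist_force"],s["clock"])
```

```text
[ 0.51555592 -0.1114852   0.06962835] [0.40624103 0.48941284 0.4668247 ] 3.4
```

View pics/m1.png

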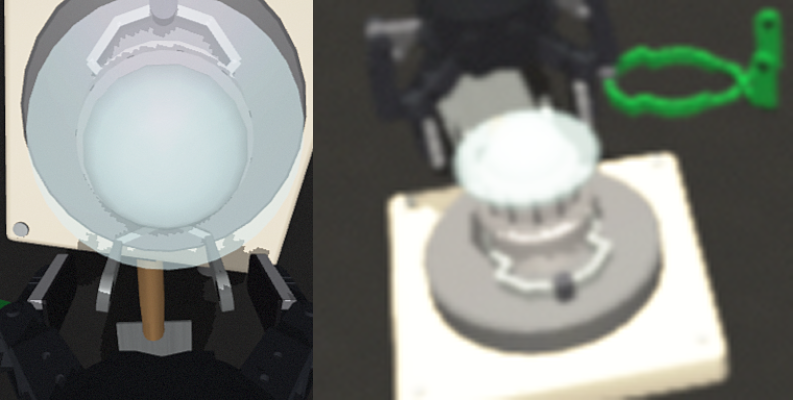

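The ears sit between the open fingers and are centred: ears at (107,280) and (222,280), pads at (60,280) and (260,280). Closing now.

Request:
send_rows:
  motion:
    - [[0,0,0,0,0,0],[0,0,0,0,0,0],[0,0,0,0,0,0],[0,0,0,0,0,0],[0,0,0,0,0,0],[0,0,0,0,0,0]]
  gripper: 50
  newtons: 35

```text
clock: 3.9
ee_pos: [0.5153, -0.1119, 0.0694]
ee_rot: [[0.96, 0.282, 0.001], [0.282, -0.96, -0.001], [0.001, 0.001, -1.0]]
wrist_force: [-0.4, -0.7, 5.9]
grip_width: 0.0431
grasp_force: 6.7
```

Request:
send_rows:
  motion:
    - [[0,0,0,0,0,0],[0,0,0,0,0,0],[0,0,0,0,0,0],[0,0,0,0,0,0],[0,0,0,0,0,0],[0,0,0,0,0,0],[0,0,0,0,0,0],[0,0,0,0,0,0],[0,0,0,0,0,0],[0,0,0,0,0,0]]
  gripper: 0

```text
clock: 4.73
ee_pos: [0.5157, -0.1119, 0.0698]
ee_rot: [[0.96, 0.281, 0.002], [0.281, -0.96, -0.001], [0.002, 0.002, -1.0]]
wrist_force: [-1.0, -0.2, 8.5]
grip_width: 0.0102
grasp_force: 35.4
```

Run:
```python
from rig import *
from h import *
np.set_printoptions(precision=4,suppress=True)
s=state();c=camera_params("wrist");p,d=camera("wrist"); q,d2=camera("scene"); np.savez("pics/w3.npz",d=d,p=p,**c)
b=cv2.resize(q[140:240,130:250],(480,400),interpolation=cv2.INTER_CUBIC)
cv2.imwrite("pics/m2.png",np.hstack([cv2.resize(p[:, 100:400],(313,400)),b]))
print(s["ee_pos"],s["ee_rot"],s["wrist_force"],s["ft_torque"],s["grip_width"],s["clock"])
for x in (.5812,-.0942),(.580,-.093):
  a=np.radians(16.4); P=[[x[0]+.052*np.cos(a),x[1]+.052*np.sin(a),.065]]; print(proj(c,P),proj(camera_params("scene"),P))
```

```text
[ 0.5157 -0.1119  0.0698] [[ 0.9596  0.2814  0.002 ]
 [ 0.2814 -0.9596 -0.001 ]
 [ 0.0017  0.0015 -1.    ]] [-0.9745 -0.1876  8.5092] [-0.2449  0.0236  0.005 ] 0.010223608567144814 4.7333
[[258.4289   2.1281]] [[192.153  211.9533]]
[[255.0637   4.2489]] [[192.6799 211.5438]]
```

View pics/m2.png

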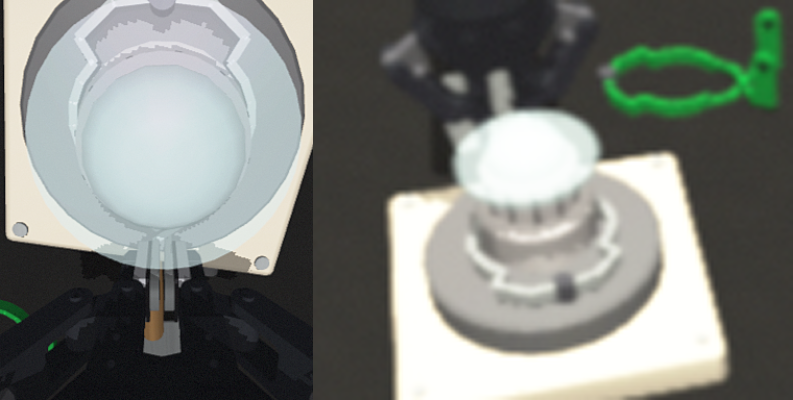

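The ring is fully spread (grip 35 N). The pivot is at scene (192.9,211.6), and (192.7,211.5) is expected for a centred ring, so it's centred within about 1 mm. Lifting slowly, first up to the collar.

Request:
send_rows:
  motion:
    - [[0,0,0.05,0,0,0],[0,0,0.1,0,0,0],[0,0,0.1,0,0,0],[0,0,0.1,0,0,0],[0,0,0.1,0,0,0],[0,0,0.1,0,0,0],[0,0,0.05,0,0,0],[0,0,0,0,0,0]]

```text
clock: 5.5
ee_pos: [0.5151, -0.1114, 0.0841]
ee_rot: [[0.959, 0.282, 0.001], [0.282, -0.959, -0.0], [0.0, 0.0, -1.0]]
wrist_force: [-0.1, 0.4, -1.8]
grip_width: 0.0105
grasp_force: 34.2
```

Run:
```python
from rig import *
from h import *
np.set_printoptions(precision=4,suppress=True)
s=state();c=camera_params("wrist");p,d=camera("wrist"); q,d2=camera("scene"); np.savez("pics/w4.npz",d=d,p=p,**c)
b=cv2.resize(q[140:240,130:250],(480,400),interpolation=cv2.INTER_CUBIC)
cv2.imwrite("pics/m3.png",np.hstack([cv2.resize(p[:, 100:400],(313,400)),b]))
print(s["ee_pos"],s["ee_rot"],s["wrist_force"],s["ft_torque"],s["grip_width"],s["clock"])
for dz in(0,.005,.015):
  x=(.580,-.093); a=np.radians(16.4); P=[[x[0]+.052*np.cos(a),x[1]+.052*np.sin(a),.065+dz]]; print(dz,proj(c,P),(proj(camera_params("scene"),P)+.375-[130,140])*4+[313,0])
```

```text
[ 0.5151 -0.1114  0.0841] [[ 0.9595  0.2819  0.0005]
 [ 0.2819 -0.9595 -0.0002]
 [ 0.0005  0.0003 -1.    ]] [-0.149   0.4138 -1.7561] [-0.0253  0.1059 -0.0274] 0.010493316245736291 5.5
0 [[256.7387  11.642 ]] [[565.2195 287.6751]]
0.005 [[256.8074   8.8789]] [[564.1519 281.68  ]]
0.015 [[256.9604   2.7319]] [[561.9899 269.5398]]
```

View pics/m3.png

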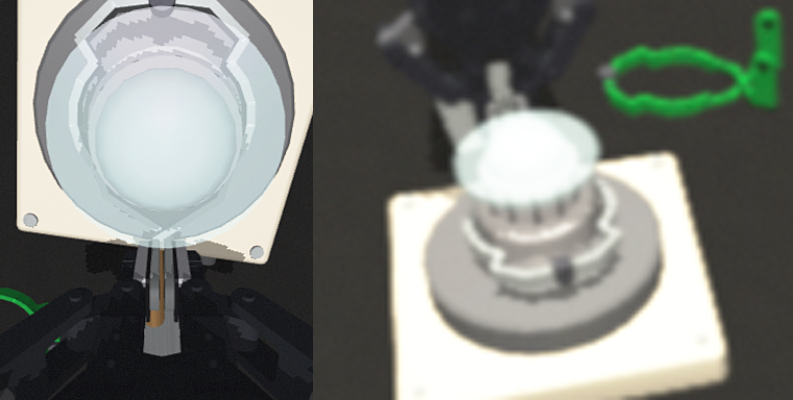

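The ring has risen level: the pivot is at (563,270), and (562,269.5) is expected for a 15 mm lift. The only load is its weight, so I'll continue past the collar.

Request:
send_rows:
  motion:
    - [[0,0,0.05,0,0,0],[0,0,0.1,0,0,0],[0,0,0.1,0,0,0],[0,0,0.1,0,0,0],[0,0,0.1,0,0,0],[0,0,0.1,0,0,0],[0,0,0.05,0,0,0],[0,0,0,0,0,0]]

```text
clock: 6.27
ee_pos: [0.5152, -0.1114, 0.0992]
ee_rot: [[0.959, 0.282, 0.001], [0.282, -0.959, -0.0], [0.001, 0.0, -1.0]]
wrist_force: [0.3, 0.4, -0.9]
grip_width: 0.0108
grasp_force: 34.2
```

Request:
send_rows:
  motion:
    - [[0,0,0.1,0,0,0],[0,0,0.1,0,0,0],[0,0,0.1,0,0,0],[0,0,0.1,0,0,0],[0,0,0.1,0,0,0],[0,0,0.05,0,0,0],[0,0,0,0,0,0],[0,0,0,0,0,0]]

```text
clock: 6.93
ee_pos: [0.515, -0.1113, 0.1126]
ee_rot: [[0.959, 0.282, 0.0], [0.282, -0.959, -0.0], [0.0, 0.0, -1.0]]
wrist_force: [-0.1, 1.2, -1.1]
grip_width: 0.0106
grasp_force: 34.2
```

Run:
```python
from rig import *
from h import *
np.set_printoptions(precision=4,suppress=True)
s=state();c=camera_params("wrist");p,d=camera("wrist"); q,d2=camera("scene"); np.savez("pics/w5.npz",d=d,p=p,**c)
b=cv2.resize(q[140:240,130:250],(480,400),interpolation=cv2.INTER_CUBIC)
cv2.imwrite("pics/m4.png",np.hstack([cv2.resize(p[:, 100:400],(313,400)),b]))
print(s["ee_pos"],s["wrist_force"],s["ft_torque"],s["grip_width"],s["clock"])
for dz in(.038,.043,.048):
  x=(.580,-.093); a=np.radians(16.4); P=[[x[0]+.052*np.cos(a),x[1]+.052*np.sin(a),.065+dz]]; print(dz,proj(c,P),(proj(camera_params("scene"),P)+.375-[130,140])*4+[313,0])
```

```text
[ 0.515  -0.1113  0.1126] [-0.1436  1.2104 -1.0583] [-0.0449  0.0832 -0.0019] 0.010562204537363331 6.9333
0.038 [[256.9839   5.8809]] [[556.8778 240.8345]]
0.043 [[257.0654   2.7099]] [[555.74   234.4451]]
0.048 [[257.1532  -0.7069]] [[554.5924 228.001 ]]
```

View pics/m4.png

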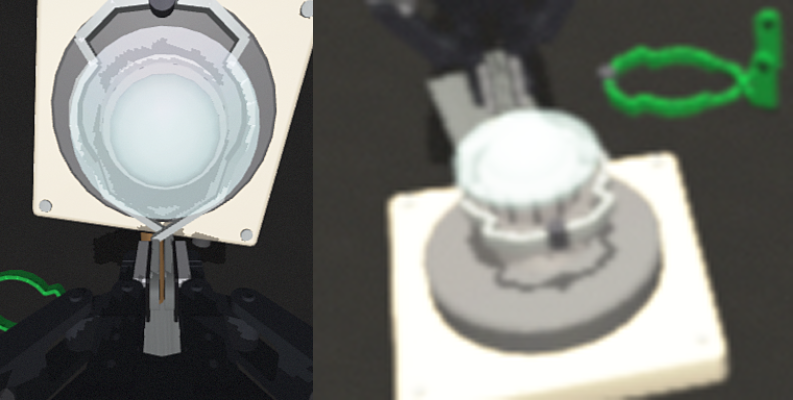

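The ring is past the collar and level: pivot at (558,235), about 43 mm up, so its underside is near z = 0.098 with no contact force. I'll release in steps and lower slightly to offset the pads swinging back.

Request:
send_rows:
  motion:
    - [[0,0,-0.02,0,0,0],[0,0,-0.02,0,0,0],[0,0,0,0,0,0],[0,0,0,0,0,0]]
  gripper: 28

```text
clock: 7.37
ee_pos: [0.5155, -0.1112, 0.1116]
ee_rot: [[0.959, 0.282, 0.001], [0.282, -0.959, 0.0], [0.001, 0.0, -1.0]]
wrist_force: [2.2, -0.3, -1.6]
grip_width: 0.024
grasp_force: 8.5
```

Request:
send_rows:
  motion:
    - [[0,0,-0.03,0,0,0],[0,0,-0.03,0,0,0],[0,0,0,0,0,0],[0,0,0,0,0,0]]
  gripper: 45

```text
clock: 7.7
ee_pos: [0.5141, -0.1115, 0.1099]
ee_rot: [[0.959, 0.282, -0.002], [0.282, -0.959, -0.0], [-0.002, -0.0, -1.0]]
wrist_force: [-0.2, -0.2, 0.0]
grip_width: 0.0389
grasp_force: 0.0
```

Request:
send_rows:
  motion:
    - [[0,0,-0.03,0,0,0],[0,0,-0.04,0,0,0],[0,0,0,0,0,0],[0,0,0,0,0,0]]
  gripper: 60

```text
clock: 8.03
ee_pos: [0.5147, -0.1113, 0.1082]
ee_rot: [[0.959, 0.282, -0.0], [0.282, -0.959, -0.0], [-0.0, -0.0, -1.0]]
wrist_force: [0.9, -0.1, 0.1]
grip_width: 0.0512
grasp_force: 0.0
```

Request:
send_rows:
  motion:
    - [[0,0,-0.04,0,0,0],[0,0,-0.04,0,0,0],[0,0,0,0,0,0],[0,0,0,0,0,0],[0,0,0,0,0,0]]
  gripper: 76

```text
clock: 8.45
ee_pos: [0.5149, -0.1113, 0.1063]
ee_rot: [[0.959, 0.282, -0.0], [0.282, -0.959, -0.0], [-0.0, 0.0, -1.0]]
wrist_force: [0.6, -0.5, -0.5]
grip_width: 0.065
grasp_force: 0.0
```

Request:
send_rows:
  motion:
    - [[0,0,0,0,0,0],[0,0,0,0,0,0],[0,0,0,0,0,0],[0,0,0,0,0,0],[0,0,0,0,0,0],[0,0,0,0,0,0]]
  gripper: 100

```text
clock: 8.95
ee_pos: [0.5149, -0.1114, 0.1063]
ee_rot: [[0.959, 0.282, 0.0], [0.282, -0.959, -0.0], [0.0, 0.0, -1.0]]
wrist_force: [0.8, 0.4, -0.1]
grip_width: 0.0854
grasp_force: 0.0
```

Run:
```python
from rig import *
from h import *
np.set_printoptions(precision=4,suppress=True)
s=state();c=camera_params("wrist");p,d=camera("wrist"); q,d2=camera("scene"); np.savez("pics/w6.npz",d=d,p=p,**c)
b=cv2.resize(q[140:240,130:250],(480,400),interpolation=cv2.INTER_CUBIC)
cv2.imwrite("pics/m5.png",np.hstack([cv2.resize(p[:, 100:400],(313,400)),b]))
print(s["ee_pos"],s["wrist_force"],s["ft_torque"],s["grip_width"],s["clock"])
for dz in(.038,.043):
  x=(.580,-.093); a=np.radians(16.4); P=[[x[0]+.052*np.cos(a),x[1]+.052*np.sin(a),.065+dz]]; print(dz,(proj(c,P)-[100,0])*1.042,(proj(camera_params("scene"),P)+.375-[130,140])*4+[313,0])
```

```text
[ 0.5149 -0.1114  0.1063] [ 0.805   0.4274 -0.0632] [ 0.0045 -0.0602 -0.0316] 0.08538803209630924 8.95
0.038 [[163.729    1.8234]] [[556.8778 240.8345]]
0.043 [[163.8234  -1.8119]] [[555.74   234.4451]]
```

View pics/m5.png

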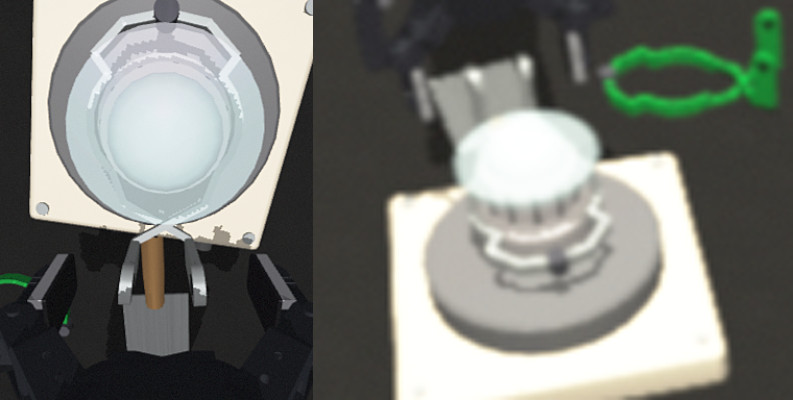

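The pivot dropped back to about (558,262), only about 21 mm up. The ears are still partly pinched in (87 px apart against 135 px when shut), so as the grip weakened the back of the ring sagged and it is now tilted across the collar. I've used all 10 pictures, so from here I'll measure its attitude from the depth data.

```bash
cat >> h.py <<'E'
A=np.array([.580,-.093]);a=np.radians(16.4)
def cloud(c,d):
    K=c["K"];R=cv2.Rodrigues(c["rvec"])[0]
    v,u=np.mgrid[0:384,0:512];P=np.stack([(u-K[0,2])/K[0,0]*d,(v-K[1,2])/K[1,1]*d,d],-1)
    W=(P-c["tvec"].ravel())@R
    L=(W[...,:2]-A)@np.array([[np.cos(a),-np.sin(a)],[np.sin(a),np.cos(a)]])
    W=np.dstack([L,W[...,2:]]); W[d<=0]=np.nan; return W   # neck frame, z world
def rep(c,d,fl=True):
    W=cloud(c,d);r=np.hypot(W[...,0],W[...,1]);z=W[...,2]
    f=(z>.12)&(z<.127)&(r<.05)
    if f.sum()>50: o=np.array(cv2.minEnclosingCircle(W[f][:,:2].astype(np.float32))[0]); print("flange c",o,f.sum())
    for lo in range(-80,60,10):
        for s in(1,-1):
            m=(W[...,0]*1e3>=lo)&(W[...,0]*1e3<lo+10)&(s*W[...,1]>0)&(abs(W[...,1])<.055)&(z>.06)&(z<.16)&((r>.0425)|(z<.112))
            q=W[m]
            if len(q)>3: print(lo,"LR"[s<0],len(q),"y %.1f..%.1f z p5 %.1f med %.1f p95 %.1f rmed %.1f"%(q[:,1].min()*1e3,q[:,1].max()*1e3,*np.percentile(q[:,2],[5,50,95])*1e3,np.median(r[m])*1e3))
E
python3 - <<'E'
from h import *
np.set_printoptions(precision=4,suppress=True)
for n in("w5","w6"):
    c=np.load(f"pics/{n}.npz"); print(n); rep(c,c["d"])
E
```

```text
w5
flange c [-0.0003  0.0001] 17271
-80 L 191 y 0.2..9.8 z p5 140.1 med 148.4 p95 159.6 rmed 73.4
-80 R 174 y -7.2..-0.2 z p5 145.5 med 148.6 p95 159.6 rmed 73.3
-70 L 911 y 0.0..28.2 z p5 118.9 med 142.6 p95 158.1 rmed 63.2
-70 R 881 y -25.3..-0.0 z p5 119.2 med 143.3 p95 158.2 rmed 62.4
-60 L 1678 y 0.5..38.5 z p5 100.6 med 139.2 p95 159.1 rmed 57.3
-60 R 1565 y -35.6..-0.1 z p5 105.8 med 140.2 p95 159.2 rmed 56.8
-50 L 85 y 8.6..29.5 z p5 100.1 med 101.1 p95 102.0 rmed 50.5
-50 R 174 y -27.0..-6.4 z p5 104.2 med 106.4 p95 107.4 rmed 49.0
-40 L 13 y 29.4..33.7 z p5 100.4 med 100.9 p95 101.9 rmed 49.6
-40 R 26 y -31.1..-26.3 z p5 106.2 med 106.9 p95 107.6 rmed 47.8
0 L 24 y 44.1..45.8 z p5 106.9 med 107.6 p95 108.2 rmed 45.3
10 L 68 y 39.9..44.8 z p5 106.6 med 107.8 p95 108.8 rmed 45.2
20 L 76 y 32.7..41.0 z p5 107.0 med 108.0 p95 108.9 rmed 44.8
30 L 316 y 30.7..39.3 z p5 100.8 med 108.0 p95 109.3 rmed 50.2
30 R 275 y -37.3..-29.3 z p5 100.9 med 108.1 p95 109.4 rmed 49.3
40 L 667 y 0.0..39.3 z p5 100.3 med 108.1 p95 112.4 rmed 53.5
40 R 605 y -36.6..-0.0 z p5 100.4 med 108.0 p95 11
[... 225 characters left out ...]
49.8 rmed 85.7
-80 R 434 y -42.1..-11.8 z p5 116.2 med 136.3 p95 150.0 rmed 83.9
-70 L 1032 y 11.8..54.9 z p5 120.1 med 143.7 p95 156.2 rmed 77.1
-70 R 1253 y -55.0..-8.2 z p5 109.4 med 143.1 p95 156.1 rmed 76.0
-60 L 1959 y 0.5..55.0 z p5 101.5 med 138.9 p95 156.5 rmed 72.1
-60 R 1917 y -54.6..-0.0 z p5 97.0 med 139.2 p95 156.7 rmed 70.7
30 L 77 y 27.6..36.0 z p5 86.6 med 87.8 p95 89.0 rmed 49.4
30 R 72 y -37.1..-28.6 z p5 86.6 med 87.6 p95 88.8 rmed 49.7
40 L 510 y 0.4..30.5 z p5 82.6 med 86.1 p95 89.5 rmed 50.0
40 R 538 y -31.1..-0.0 z p5 83.5 med 86.3 p95 90.2 rmed 50.1
50 L 282 y 0.4..20.9 z p5 84.6 med 87.9 p95 90.4 rmed 52.7
50 R 314 y -19.8..-0.0 z p5 85.1 med 88.8 p95 90.4 rmed 52.9
```

With the neck frame at x forward from the ears to the pivot, the depth data gives:
- The ring top was level at 108 mm before release.
- The back is now at 87 mm, with the ears still high, so the tilt is about 11°.

To mend it, I'll re-pinch and measure again. Then I'll level it by turning the tool, pull it a few mm toward the ears so its back rests over the collar, and release quickly.

Request:
send_rows:
  motion:
    - [[0,0,0,0,0,0],[0,0,0,0,0,0],[0,0,0.04,0,0,0],[0,0,0.04,0,0,0],[0,0,0,0,0,0],[0,0,0,0,0,0]]
  gripper: 40
  newtons: 45

```text
clock: 9.55
ee_pos: [0.515, -0.1113, 0.1084]
ee_rot: [[0.959, 0.282, 0.0], [0.282, -0.959, -0.0], [0.0, 0.0, -1.0]]
wrist_force: [0.4, 0.6, -0.6]
grip_width: 0.0344
grasp_force: 6.6
```

Request:
send_rows:
  motion:
    - [[0,0,0.03,0,0,0],[0,0,0.03,0,0,0],[0,0,0,0,0,0],[0,0,0,0,0,0],[0,0,0,0,0,0],[0,0,0,0,0,0],[0,0,0,0,0,0]]
  gripper: 0

```text
clock: 10.13
ee_pos: [0.5149, -0.1113, 0.1098]
ee_rot: [[0.959, 0.282, -0.0], [0.282, -0.959, -0.0], [-0.0, 0.0, -1.0]]
wrist_force: [-0.2, 0.3, -0.7]
grip_width: 0.0086
grasp_force: 46.5
```

Run:
```python
from rig import *
from h import *
np.set_printoptions(precision=4,suppress=True)
s=state();c=camera_params("wrist");p,d=camera("wrist"); np.savez("pics/w7.npz",d=d,p=p,**c)
print(s["ee_pos"],s["wrist_force"],s["ft_torque"],s["grip_width"],s["clock"])
rep(c,d)
```

```text
[ 0.5149 -0.1113  0.1098] [-0.1729  0.2992 -0.7416] [ 0.0095  0.0773 -0.0156] 0.008620003461993027 10.1333
flange c [-0.0002 -0.0001] 18040
-80 L 173 y 0.5..38.9 z p5 103.1 med 146.6 p95 159.3 rmed 74.2
-80 R 165 y -36.9..-3.0 z p5 138.3 med 153.6 p95 159.7 rmed 74.3
-70 L 739 y 0.2..26.9 z p5 96.9 med 141.2 p95 157.1 rmed 63.0
-70 R 700 y -24.9..-0.0 z p5 103.1 med 141.9 p95 157.6 rmed 62.7
-60 L 2091 y 0.0..39.6 z p5 92.1 med 141.8 p95 159.1 rmed 57.1
-60 R 1956 y -36.2..-0.1 z p5 97.3 med 142.8 p95 159.1 rmed 56.7
-50 L 7 y 20.8..25.2 z p5 89.0 med 90.1 p95 91.2 rmed 54.6
-50 R 11 y -19.9..-15.8 z p5 95.0 med 95.9 p95 97.1 rmed 52.6
50 L 22 y 0.3..4.9 z p5 66.3 med 67.6 p95 68.7 rmed 52.3
50 R 12 y -3.0..-0.2 z p5 66.6 med 67.7 p95 68.3 rmed 52.2
```

It is now fully spread and hanging free in the grip, tilted 17° with the back low; the wrist sees only its weight. I'll level it by turning the tool −0.3 rad about the ring's y axis while drawing back along the ring's −x, checking forces halfway.

Request:
send_rows:
  motion:
    - [[-0.027,-0.011,0.01,0.0085,-0.0288,0],[-0.027,-0.011,0.01,0.0085,-0.0288,0],[-0.027,-0.011,0.01,0.0085,-0.0288,0],[-0.027,-0.011,0.01,0.0085,-0.0288,0],[-0.027,-0.011,0.01,0.0085,-0.0288,0],[0,0,0,0,0,0]]

```text
clock: 10.68
ee_pos: [0.5096, -0.1135, 0.1108]
ee_rot: [[0.949, 0.28, 0.141], [0.277, -0.96, 0.042], [0.148, -0.001, -0.989]]
wrist_force: [0.1, -0.3, -1.8]
grip_width: 0.0087
grasp_force: 46.4
```

Run:
```python
from rig import *
from h import *
np.set_printoptions(precision=4,suppress=True)
s=state();c=camera_params("wrist");p,d=camera("wrist"); np.savez("pics/w8.npz",d=d,p=p,**c)
print(s["ee_pos"],s["wrist_force"],s["ft_torque"],s["grip_width"],s["clock"])
rep(c,d)
```

```text
[ 0.5096 -0.1135  0.1108] [ 0.1427 -0.2522 -1.7782] [-0.1291  0.2717  0.0049] 0.008743283375104141 10.6833
flange c [0.0001 0.0002] 15743
-80 L 523 y 0.0..26.9 z p5 138.6 med 148.3 p95 159.3 rmed 75.3
-80 R 541 y -25.5..-0.1 z p5 137.3 med 148.1 p95 158.9 rmed 75.2
-70 L 1812 y 0.0..37.9 z p5 96.2 med 139.8 p95 158.9 rmed 67.6
-70 R 1758 y -36.4..-0.0 z p5 101.2 med 140.0 p95 158.9 rmed 67.6
-60 L 210 y 6.5..26.4 z p5 91.4 med 94.2 p95 95.6 rmed 57.5
-60 R 228 y -24.2..-4.2 z p5 97.3 med 99.7 p95 100.9 rmed 56.8
-50 L 177 y 20.4..34.1 z p5 90.2 med 92.6 p95 94.1 rmed 53.9
-50 R 196 y -33.1..-18.9 z p5 95.6 med 98.2 p95 99.5 rmed 53.0
-40 L 74 y 30.4..36.1 z p5 89.5 med 91.2 p95 92.2 rmed 49.7
-40 R 91 y -35.2..-29.2 z p5 95.2 med 96.8 p95 98.1 rmed 48.6
```

The slope is now 0.145, as intended, and there's no contact. Finishing the levelling.

Request:
send_rows:
  motion:
    - [[-0.027,-0.011,0.01,0.0085,-0.0288,0],[-0.027,-0.011,0.01,0.0085,-0.0288,0],[-0.027,-0.011,0.01,0.0085,-0.0288,0],[-0.027,-0.011,0.01,0.0085,-0.0288,0],[-0.027,-0.011,0.01,0.0085,-0.0288,0],[0,0,0,0,0,0]]

```text
clock: 11.23
ee_pos: [0.5113, -0.1159, 0.1151]
ee_rot: [[0.929, 0.284, 0.238], [0.274, -0.959, 0.073], [0.249, -0.003, -0.969]]
wrist_force: [0.8, 0.8, -1.7]
grip_width: 0.0087
grasp_force: 46.5
```

Run:
```python
from rig import *
from h import *
np.set_printoptions(precision=4,suppress=True)
s=state();c=camera_params("wrist");p,d=camera("wrist"); np.savez("pics/w9.npz",d=d,p=p,**c)
print(s["ee_pos"],s["wrist_force"],s["ft_torque"],s["grip_width"],s["clock"])
rep(c,d)
for n in("scene","top"):
    c=camera_params(n); p,d=camera(n); np.savez(f"pics/{n}9.npz",d=d,p=p,**c)
    W=cloud(c,d); m=(W[...,2]>.058)&(W[...,2]<.14)&(np.hypot(W[...,0],W[...,1])>.042)&(np.hypot(W[...,0],W[...,1])<.06)&(W[...,0]>-.02)
    q=W[m]*1e3; q=q[np.argsort(q[:,0])]; print(n,len(q)); print(q[::max(1,len(q)//14)].round(1).tolist())
# dark pivot in scene
c=camera_params("scene")
for z in(.10,.104,.108):
  P=[[A[0]+.052*np.cos(a),A[1]+.052*np.sin(a),z]];print(z,proj(c,P))
g=cv2.cvtColor(np.load("pics/scene9.npz")["p"],cv2.COLOR_BGR2GRAY); print(g[192:216,185:200])
```

```text
[ 0.5113 -0.1159  0.1151] [ 0.8157  0.8436 -1.7492] [-0.0694  0.4084  0.0375] 0.008740377854897327 11.2333
flange c [ 0.0002 -0.    ] 13091
-80 L 661 y 0.3..24.1 z p5 137.1 med 151.7 p95 159.3 rmed 72.8
-80 R 806 y -33.0..-0.1 z p5 136.5 med 148.7 p95 159.3 rmed 73.7
-70 L 866 y 0.0..16.0 z p5 103.0 med 135.3 p95 150.9 rmed 67.2
-70 R 1120 y -20.2..-0.0 z p5 106.2 med 136.3 p95 150.5 rmed 66.8
-60 L 211 y 0.1..20.1 z p5 98.4 med 100.7 p95 101.8 rmed 56.0
-60 R 226 y -23.9..-4.0 z p5 104.1 med 106.1 p95 107.1 rmed 56.7
-50 L 199 y 14.2..31.2 z p5 97.9 med 100.0 p95 101.2 rmed 51.3
-50 R 210 y -35.1..-18.1 z p5 102.9 med 105.5 p95 106.5 rmed 53.0
-40 L 105 y 27.1..33.4 z p5 97.1 med 99.6 p95 100.7 rmed 46.6
-40 R 143 y -37.5..-31.3 z p5 102.0 med 104.8 p95 105.8 rmed 48.9
-30 R 104 y -40.9..-33.7 z p5 102.9 med 104.4 p95 105.4 rmed 45.2
-20 R 74 y -45.1..-39.3 z p5 102.6 med 103.9 p95 105.0 rmed 45.4
-10 R 48 y -46.8..-44.1 z p5 102.0 med 103.1 p95 104.0 rmed 46.0
0 R 7 y -46.2..-45.7 z p5 101.5 med 102.8 p95 103.6 rmed 45.9
30 L 4 y 30.9..35.7 z p5 100.1 med 100.6 p95 101.6 rmed 49.9

[... 1871 characters left out ...]
0 161]
 [189 192 193 189 187 187 190 190 187 185 183 179 175 168 145]
 [190 194 195 195 190 186 184 185 185 179 171 156 141 137 135]
 [188 190 191 185 167 152 149 161 168 155 141 136 134 140 156]
 [182 178 173 156 133 124 120 127 133 134 139 156 168 173 179]
 [169 154 138 126 118 114 114 120 132 155 169 179 183 185 186]
 [137 135 134 130 122 118 124 135 158 176 184 185 186 185 187]
 [139 156 168 166 151 141 155 171 180 184 187 186 186 186 185]
 [174 179 183 182 176 173 179 183 185 186 186 185 187 186 186]
 [184 185 186 187 186 186 186 184 186 186 186 186 187 185 187]
 [187 186 186 186 186 187 187 185 186 187 187 186 186 187 187]
 [186 186 186 185 186 186 186 186 186 185 186 187 186 185 186]]
```

It's almost level now, with a 0.05 slope still left. The ring is 2 mm off toward −y and the back underside is at about 91 mm, so I'll add 0.06 rad, centre it in y and raise it slightly.

Request:
send_rows:
  motion:
    - [[-0.015,0.022,0.02,0.0065,-0.0215,0],[-0.015,0.022,0.03,0.0065,-0.0215,0],[-0.015,0.022,0.03,0.0065,-0.0215,0],[0,0,0,0,0,0],[0,0,0,0,0,0]]

```text
clock: 11.8
ee_pos: [0.5114, -0.1164, 0.1175]
ee_rot: [[0.925, 0.284, 0.253], [0.272, -0.959, 0.08], [0.266, -0.005, -0.964]]
wrist_force: [-0.0, 0.3, -2.2]
grip_width: 0.0089
grasp_force: 46.5
```

```bash
cat > look.py <<'E'
from rig import *
from h import *
import sys
np.set_printoptions(precision=4,suppress=True)
s=state();c=camera_params("wrist");p,d=camera("wrist"); np.savez(f"pics/{sys.argv[1]}.npz",d=d,p=p,**c)
print(s["ee_pos"],s["ee_rot"][:,2],s["wrist_force"],s["ft_torque"],s["grip_width"],s["clock"])
rep(c,d)
E
python3 look.py w10
```

```text
[ 0.5114 -0.1164  0.1175] [ 0.2533  0.0799 -0.9641] [-0.0016  0.2647 -2.1677] [-0.1053  0.3626  0.0019] 0.00888533429307677 11.8
flange c [-0.     -0.0002] 12464
-80 L 606 y 0.1..22.6 z p5 137.8 med 151.2 p95 159.2 rmed 72.8
-80 R 810 y -27.8..-0.2 z p5 137.7 med 150.2 p95 159.0 rmed 73.7
-70 L 709 y 0.0..15.4 z p5 106.7 med 135.2 p95 150.0 rmed 67.0
-70 R 1021 y -20.6..-0.1 z p5 108.5 med 136.3 p95 150.0 rmed 66.4
-60 L 212 y 0.3..19.6 z p5 101.7 med 103.3 p95 104.4 rmed 55.9
-60 R 230 y -24.5..-0.4 z p5 106.6 med 108.7 p95 109.8 rmed 56.9
-50 L 192 y 13.8..30.4 z p5 100.5 med 103.0 p95 104.0 rmed 51.0
-50 R 211 y -35.8..-18.7 z p5 105.6 med 108.1 p95 109.2 rmed 53.2
-40 L 117 y 26.7..33.0 z p5 100.8 med 102.4 p95 103.7 rmed 46.3
-40 R 143 y -37.9..-31.7 z p5 105.0 med 107.7 p95 108.7 rmed 49.3
-30 R 130 y -41.6..-34.1 z p5 104.6 med 107.3 p95 108.6 rmed 45.2
-20 R 106 y -45.9..-38.8 z p5 106.1 med 107.1 p95 108.2 rmed 45.3
-10 R 93 y -47.2..-42.9 z p5 105.5 med 106.6 p95 107.8 rmed 45.7
0 R 46 y -46.7..-44.5 z p5 105.4 med 106.3 p95 107.4 rmed 45.8
20 R 10 y -39.2..-37.0 z p5 102.5 med 105.2 p95 106.0 rmed 47.7
30 L 44 y 28.0..35.3 z p5 104.1 med 105.3 p95 106.3 rmed 48.8
30 R 211 y -41.0..-28.5 z p5 102.8 med 104.8 p95 106.0 rmed 50.0
40 L 204 y 0.1..29.3 z p5 103.7 med 104.9 p95 109.0 rmed 49.7
40 R 407 y -34.1..-0.5 z p5 103.0 med 104.8 p95 109.3 rmed 50.3
50 L 39 y 0.1..9.5 z p5 104.1 med 108.2 p95 109.5 rmed 51.2
50 R 115 y -10.3..-0.5 z p5 107.1 med 108.4 p95 109.5 rmed 52.3
```

The tool tilt stopped at about 0.265 rad and the y correction wasn't followed, so I suspect a joint limit and will check the joints.

```bash
python3 -c "
from rig import *
s=state();print(s['joints'].round(3) if hasattr(s['joints'],'round') else s['joints'],s['joint_velocities'],s['clock'])"
```

```text
[ 0.384  0.715 -0.26   2.188  1.114  0.043 -2.187] [-9.38213943e-04  8.59312549e-04 -2.06259019e-05 -2.42717553e-03
  1.51299839e-02 -1.29923825e-03 -2.35633306e-02] 11.85
```

Joint 6 is at its 0.04 limit. The ring is within 2° of level and its underside is above 93 mm all round, so that's enough. Next I'll draw it about 11 mm toward the ears so its back arcs lie over the collar.

Request:
send_rows:
  motion:
    - [[-0.06,-0.007,0.01,0,0,0],[-0.07,-0.007,0.01,0,0,0],[-0.08,-0.008,0.01,0,0,0],[-0.08,-0.008,0.01,0,0,0],[-0.08,-0.008,0,0,0,0],[-0.07,-0.007,0,0,0,0],[0,0,0,0,0,0],[0,0,0,0,0,0]]

```text
clock: 12.52
ee_pos: [0.5003, -0.1175, 0.1185]
ee_rot: [[0.925, 0.283, 0.253], [0.271, -0.959, 0.081], [0.266, -0.006, -0.964]]
wrist_force: [-0.7, 0.1, -1.5]
grip_width: 0.0089
grasp_force: 46.4
```

```bash
python3 look.py w11; python3 -c "
from rig import *
print(state()['joints'])"
```

```text
[ 0.5003 -0.1175  0.1185] [ 0.2534  0.0805 -0.964 ] [-0.7223  0.0583 -1.453 ] [-0.1275  0.4369  0.0392] 0.008927998006145632 12.5167
flange c [0.0003 0.    ] 12395
-80 L 748 y 0.0..17.4 z p5 104.5 med 134.6 p95 150.1 rmed 76.4
-80 R 766 y -18.6..-0.1 z p5 109.4 med 133.7 p95 150.1 rmed 76.4
-70 L 209 y 3.0..22.8 z p5 102.1 med 104.3 p95 105.5 rmed 66.2
-70 R 225 y -23.5..-3.6 z p5 107.1 med 109.8 p95 110.8 rmed 66.5
-60 L 191 y 16.8..32.5 z p5 101.8 med 104.0 p95 105.1 rmed 61.4
-60 R 207 y -33.6..-17.7 z p5 106.8 med 109.2 p95 110.3 rmed 61.8
-50 L 127 y 28.9..35.1 z p5 101.0 med 103.6 p95 104.6 rmed 55.2
-50 R 150 y -36.3..-29.9 z p5 105.9 med 108.6 p95 110.0 rmed 55.7
-40 L 162 y 31.1..39.3 z p5 101.0 med 103.9 p95 109.5 rmed 49.1
-40 R 156 y -40.4..-32.4 z p5 102.3 med 108.1 p95 109.5 rmed 49.9
-30 L 170 y 34.7..42.6 z p5 100.6 med 108.2 p95 109.3 rmed 46.1
-30 R 174 y -43.8..-36.2 z p5 100.3 med 107.8 p95 109.0 rmed 47.2
-20 L 95 y 39.0..43.7 z p5 106.8 med 107.9 p95 108.9 rmed 44.8
-20 R 138 y -45.1..-40.2 z p5 102.0 med 107.4 p95 108.5 rmed 45.2
-10 L 4 y 42.9..43.6 z p5 107.5 med 107.7 p95 107.9 rmed 44.3
-10 R 22 y -44.6..-43.0 z p5 106.3 med 107.1 p95 108.1 rmed 44.6
[ 0.42613826  0.71202109 -0.31257778  2.21406147  1.52978678  0.0704813
 -2.59564944]
```

The ring is now drawn back 11 mm and centred in y, near level, with its underside at about 95–98 mm. Releasing with a slight lowering so that the ears end up on the collar level.

Request:
send_rows:
  motion:
    - [[0,0,-0.03,0,0,0],[0,0,-0.03,0,0,0],[0,0,-0.03,0,0,0],[0,0,-0.03,0,0,0],[0,0,0,0,0,0],[0,0,0,0,0,0]]
  gripper: 50

```text
clock: 13.07
ee_pos: [0.5014, -0.1172, 0.1158]
ee_rot: [[0.924, 0.284, 0.255], [0.272, -0.959, 0.081], [0.268, -0.006, -0.963]]
wrist_force: [4.1, 1.1, -1.5]
grip_width: 0.0429
grasp_force: 4.6
```

```bash
python3 look.py w12
python3 - <<'E'
from rig import *
from h import *
print(state()['joints'])
for n in("scene",):
    c=camera_params(n); p,d=camera(n); np.savez(f"pics/{n}12.npz",d=d,p=p,**c)
    W=cloud(c,d); r=np.hypot(W[...,0],W[...,1]);m=(W[...,2]>.062)&(W[...,2]<.13)&(r>.036)&(r<.06)&(W[...,0]>-.03)&((r>.0425)|(W[...,2]<.112))
    q=W[m]*1e3; q=q[np.argsort(q[:,0])]; print(n,len(q)); print(q[::max(1,len(q)//24)].round(1).tolist())
E
```

```text
[ 0.5014 -0.1172  0.1158] [ 0.2552  0.0812 -0.9635] [ 4.0671  1.0832 -1.4733] [ 0.1197 -0.4741 -0.0194] 0.04289442827518453 13.0667
flange c [ 0.0002 -0.0001] 12797
-80 L 1048 y 8.0..34.3 z p5 108.8 med 139.9 p95 150.3 rmed 78.6
-80 R 1064 y -35.4..-8.5 z p5 103.3 med 139.2 p95 149.9 rmed 78.9
-70 L 231 y 0.4..19.1 z p5 102.0 med 107.9 p95 109.3 rmed 65.9
-70 R 220 y -20.1..-0.1 z p5 101.8 med 103.6 p95 109.3 rmed 66.0
-60 L 215 y 2.9..22.2 z p5 100.6 med 102.2 p95 103.2 rmed 57.9
-60 R 224 y -22.4..-3.0 z p5 106.3 med 107.4 p95 108.5 rmed 57.7
-50 L 135 y 18.6..26.4 z p5 99.3 med 101.5 p95 102.5 rmed 50.1
-50 R 147 y -26.2..-18.8 z p5 105.0 med 106.9 p95 108.1 rmed 50.4
-40 L 133 y 22.7..32.3 z p5 100.0 med 105.2 p95 107.4 rmed 44.1
-40 R 135 y -32.0..-22.7 z p5 104.1 med 106.3 p95 107.4 rmed 44.1
-30 L 28 y 30.7..35.5 z p5 104.7 med 106.2 p95 107.1 rmed 43.2
-30 R 35 y -36.2..-29.7 z p5 104.9 med 105.7 p95 107.0 rmed 43.1
[ 0.48874906  0.73031482 -0.41466187  2.21167086  1.56133186  0.14072931
 -2.62333772]
scene 159
[[-28.6, -32.1, 124.9], [0.8, -36.4, 97.1], [20.0, 31.9, 107.7], [21.9, 28.9, 107.2], [23.2, -32.4, 95.7], [24.8, -33.8, 103.9], [26.1, 27.4, 104.8], [28.3, -30.2, 102.5], [29.1, -27.6, 105.3], [31.6, 21.1, 105.4], [32.5, 16.0, 104.9], [33.8, -19.8, 103.4], [34.4, -22.1, 104.8], [35.1, 10.7, 105.9], [35.6, -16.9, 94.4], [36.2, -14.4, 97.2], [36.6, 13.8, 96.5], [36.8, 10.0, 104.5], [37.5, 12.1, 104.3], [38.0, -3.6, 110.4], [38.3, 8.6, 96.7], [39.2, -6.3, 93.5], [40.7, -4.8, 107.0], [41.2, 2.8, 95.1], [43.0, -1.5, 101.4], [43.8, -4.2, 100.0], [45.1, -2.2, 100.4]]
```

It is closing properly: ring top at 105–107 mm all round, level, with the back on the collar. I'll open the rest of the way, moving a little +x with it to let it centre.

Request:
send_rows:
  motion:
    - [[0.04,0.012,-0.02,0,0,0],[0.04,0.012,-0.02,0,0,0],[0.04,0.012,-0.02,0,0,0],[0.04,0.012,0,0,0,0],[0,0,0,0,0,0],[0,0,0,0,0,0]]
  gripper: 68

```text
clock: 13.67
ee_pos: [0.5036, -0.1167, 0.1138]
ee_rot: [[0.925, 0.283, 0.252], [0.272, -0.959, 0.08], [0.265, -0.005, -0.964]]
wrist_force: [-0.1, -0.3, 0.1]
grip_width: 0.0579
grasp_force: 4.1
```

Request:
send_rows:
  motion:
    - [[0,0,0,0,0,0],[0,0,0,0,0,0],[0,0,0,0,0,0],[0,0,0,0,0,0],[0,0,0,0,0,0],[0,0,0,0,0,0]]
  gripper: 100

```text
clock: 14.17
ee_pos: [0.5042, -0.1164, 0.114]
ee_rot: [[0.925, 0.283, 0.254], [0.272, -0.959, 0.08], [0.266, -0.005, -0.964]]
wrist_force: [0.0, -0.1, -0.6]
grip_width: 0.0853
grasp_force: 0.0
```

```bash
python3 look.py w13
cat > sc.py <<'E'
from rig import *
from h import *
print(state()['joints'],state()["clock"])
for n in("scene","top"):
    c=camera_params(n); p,d=camera(n)
    W=cloud(c,d); r=np.hypot(W[...,0],W[...,1]);m=(W[...,2]>.062)&(W[...,2]<.115)&(r>.037)&(r<.065)&(W[...,0]>-.06)
    q=W[m]*1e3; q=q[np.argsort(q[:,0])]; print(n,len(q)); print(q[::max(1,len(q)//24)].round(1).tolist())
E
python3 sc.py
```

```text
[ 0.5042 -0.1164  0.114 ] [ 0.2535  0.0802 -0.964 ] [ 0.0111 -0.1181 -0.5859] [-0.0887  0.2565  0.0129] 0.08534817074421316 14.1667
flange c [ 0.0002 -0.0001] 13103
-80 L 1176 y 22.6..55.0 z p5 117.3 med 141.6 p95 156.5 rmed 87.6
-80 R 1127 y -54.9..-23.6 z p5 114.3 med 141.5 p95 156.1 rmed 88.1
-70 L 484 y 10.0..27.7 z p5 100.5 med 123.3 p95 141.4 rmed 69.4
-70 R 494 y -28.7..-11.3 z p5 95.1 med 123.8 p95 141.2 rmed 69.5
-60 L 259 y 0.4..17.7 z p5 95.2 med 100.8 p95 102.3 rmed 55.9
-60 R 253 y -19.0..-0.1 z p5 94.6 med 96.7 p95 102.1 rmed 55.6
-50 L 158 y 3.7..18.2 z p5 93.7 med 96.1 p95 97.1 rmed 47.9
-50 R 172 y -18.6..-3.8 z p5 99.5 med 101.5 p95 102.4 rmed 48.1
-40 L 16 y 14.3..19.6 z p5 94.7 med 96.1 p95 97.0 rmed 42.7
-40 R 25 y -19.9..-14.7 z p5 100.4 med 101.6 p95 102.6 rmed 42.5
40 L 25 y 0.3..5.9 z p5 106.1 med 107.2 p95 107.7 rmed 49.5
40 R 26 y -5.3..-0.2 z p5 106.0 med 106.8 p95 108.1 rmed 49.4
50 L 38 y 0.3..4.8 z p5 105.9 med 106.8 p95 107.8 rmed 51.2
50 R 36 y -4.7..-0.2 z p5 105.6 med 106.4 p95 107.7 rmed 51.2
[ 0.47976967  0.73444772 -0.40761595  2.20442621  1.5417
[... 536 characters left out ...]
 0.3, 109.0], [49.9, 1.5, 103.2], [50.7, -1.2, 101.8]]
top 117
[[-59.3, 12.5, 106.2], [-58.2, -13.9, 95.0], [-57.1, -8.0, 99.6], [-56.2, -6.0, 98.4], [-55.2, -4.4, 94.7], [-54.6, -9.3, 97.9], [-52.9, -0.5, 105.0], [-50.7, 2.2, 96.3], [-49.9, -6.4, 107.1], [-48.6, -13.2, 102.0], [-47.1, -16.0, 103.7], [-46.2, 9.0, 98.4], [-44.9, 14.2, 100.5], [-42.3, 12.7, 97.6], [-39.9, 11.9, 97.7], [-37.1, -16.6, 105.4], [-35.3, -20.4, 103.2], [26.1, 32.3, 105.5], [31.0, 30.5, 104.9], [36.4, 23.7, 107.1], [40.0, 20.2, 110.0], [43.1, 15.2, 101.6], [44.7, -19.4, 105.6], [45.2, 3.5, 100.2], [46.0, 9.3, 104.2], [46.6, 11.9, 105.2], [48.1, 5.5, 101.9], [49.2, -5.0, 105.7], [50.6, 3.3, 110.5], [53.0, 2.5, 110.7]]
```

The ring is shut, level and centred. The pivot top reads 106.9 mm (ring top about 103 mm, so underside at 93 mm), the front agrees, the pivot is 52 mm out, and the fingers are clear. Retracting along the tool axis.

Request:
send_rows:
  motion:
    - [[-0.03,-0.01,0.12,0,0,0],[-0.06,-0.02,0.23,0,0,0],[-0.08,-0.025,0.3,0,0,0],[-0.08,-0.025,0.3,0,0,0],[-0.08,-0.025,0.3,0,0,0],[-0.08,-0.025,0.3,0,0,0],[-0.08,-0.025,0.3,0,0,0],[-0.08,-0.025,0.3,0,0,0],[-0.08,-0.025,0.3,0,0,0],[-0.08,-0.025,0.3,0,0,0],[0,0,0,0,0,0],[0,0,0,0,0,0],[0,0,0,0,0,0]]

```text
clock: 15.4
ee_pos: [0.4859, -0.1223, 0.1825]
ee_rot: [[0.925, 0.283, 0.253], [0.272, -0.959, 0.08], [0.266, -0.005, -0.964]]
wrist_force: [-0.3, 1.1, 0.1]
grip_width: 0.0854
grasp_force: 0.0
```

```bash
python3 look.py w14; python3 sc.py
python3 - <<'E'
from rig import *
from h import *
# bystanders unchanged? compare top image with start outside arm
p,_=camera("top"); q=cv2.imread("pics/top0.png")
D=cv2.absdiff(p,q).max(2)
for n,(x,y) in dict(beaker=(403,182),bottle=(229,202),spat=(334,270),green=(280,275),purple=(272,118)).items(): print(n,(D[y-18:y+18,x-18:x+18]>40).sum())
E
```

```text
[ 0.4859 -0.1223  0.1825] [ 0.2532  0.0801 -0.9641] [-0.2609  1.0644  0.0622] [-0.058   0.2671  0.0167] 0.08539037780675471 15.4
flange c [0.0003 0.0002] 6291
-80 L 177 y 22.8..29.2 z p5 106.5 med 141.0 p95 143.5 rmed 78.9
-80 R 174 y -30.5..-23.6 z p5 102.4 med 140.8 p95 143.6 rmed 79.3
-70 L 174 y 9.9..28.1 z p5 101.4 med 121.1 p95 141.7 rmed 69.4
-70 R 177 y -28.9..-11.0 z p5 95.9 med 123.6 p95 142.5 rmed 69.6
-60 L 119 y 0.8..17.5 z p5 95.8 med 101.7 p95 103.0 rmed 55.8
-60 R 126 y -18.6..-0.0 z p5 95.7 med 97.3 p95 102.8 rmed 55.7
-50 L 81 y 4.2..17.8 z p5 95.7 med 96.7 p95 97.9 rmed 48.1
-50 R 84 y -18.2..-4.2 z p5 101.0 med 102.1 p95 103.1 rmed 48.3
-40 L 29 y 14.4..21.0 z p5 95.7 med 96.6 p95 97.6 rmed 41.4
-40 R 31 y -21.5..-14.9 z p5 101.0 med 102.1 p95 102.7 rmed 41.7
40 L 21 y 0.7..6.2 z p5 106.1 med 106.4 p95 107.1 rmed 49.2
40 R 15 y -4.9..-0.1 z p5 105.9 med 106.8 p95 107.4 rmed 48.7
50 L 19 y 0.7..4.7 z p5 105.0 med 106.1 p95 106.7 rmed 51.5
50 R 23 y -4.9..-0.1 z p5 105.5 med 106.1 p95 107.1 rmed 51.0
[ 0.70550053  0.63673614 -0.72019139  2.18355439  0.99550077  0.34
[... 469 characters left out ...]
-8.9, 103.4], [47.1, 3.1, 109.6], [48.0, 2.2, 104.4], [49.2, -4.0, 95.2], [50.0, 1.5, 103.3], [51.3, -5.3, 107.0]]
top 123
[[-59.9, 17.3, 102.8], [-58.4, 14.2, 103.2], [-57.2, 7.8, 99.2], [-56.2, -6.1, 97.7], [-55.1, -4.8, 93.2], [-53.5, -3.1, 104.0], [-51.1, -4.3, 102.7], [-49.6, -7.2, 103.8], [-48.6, 2.0, 99.3], [-47.4, -7.6, 105.8], [-45.4, 11.0, 96.9], [-43.2, 10.7, 99.3], [-40.1, -18.5, 104.0], [-37.8, -19.1, 105.0], [-35.2, 17.9, 96.7], [27.9, 28.9, 104.7], [34.0, 24.4, 106.8], [39.3, 22.2, 104.3], [42.8, 15.5, 103.2], [44.7, -22.9, 101.5], [45.6, -6.0, 107.9], [46.8, 11.5, 103.6], [47.7, 1.5, 109.0], [49.6, -2.0, 107.9], [52.1, -3.0, 107.4]]
beaker 0
bottle 0
spat 750
green 0
purple 0
```

Free of the gripper, the ring reads level:
- Ear tops are at 143.6 mm (144 expected).
- The ears measure about 60 mm over their outsides, against 62 mm when shut.
- The beaker and bottle look unchanged. The spatula shows as changed only because the arm covers that view, and the fingers never went below 66 mm.

Handing in.

```bash
python3 -c "
from rig import *
print(hand_in())"
```

```text
the job is handed in; nothing more can be done
None
```

The ring is in the upper groove, shut, level, centred and free of the gripper; it took a second try, because on the first release it tilted across the collar. I handed it in at about 15.5 s. The beaker and bottle are unmoved; the arm hid the spatula in the last check, but the fingers never went low enough to touch it.

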